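# Close up and lock a terminal strip on its mounting rail

### The job

Close up the terminal strip: with a fingertip push the end clamp along the mounting rail, so that it drives the terminal blocks before it as one train, until the whole row is tight against the fixed end bracket with no gaps left. Then press the clamp's raised lever fully down to lock it there. Push gently and only on the clamp and its lever, not on the blocks; do not grip, pinch or lift anything, and leave the tools and the tin lying beside the plate as they are.

Things in the scene. Friction and masses are not known exactly. Their poses are not given: they have to be found in the camera images.
- panel: Fixed metal mounting plate, 150 x 320 x 2.5 mm, flat on the desk. Origin: centre of its underside; x across the rail, y along it towards the end bracket, z up. A steel top-hat rail 35 mm wide and 280 mm long runs along y over its middle; the rail's upper face is 10 mm above the desk, with an open channel 22 mm wide and 6 mm deep between its lips.
- stop_face (a point): Point on the face of the fixed end bracket (grey upright near the rail's +y end, 46 mm across, 12 mm thick, top 44 mm above the desk) that the row must come up against: middle of the rail, height of the rail's upper face, 110 mm from the plate's centre. Axes as the plate's; the row lies on its -y side.
- block_1: Grey terminal block hooked onto the rail: slides along it, cannot lift off (1 mm of play). 16 mm along the rail, 56 mm across, 37 mm tall above the rail, white blank tags on top. Origin: its middle, at the height of the rail's upper face; y towards the end bracket. The order of the three blocks varies; at the start they stand 1 to 8 mm apart.
- block_2: A second terminal block just like block_1.
- block_3: Fuse terminal block: same 16 mm width and body as the others, but with a black fuse carrier on top, so 49 mm tall above the rail.
- clamp: End clamp, last part of the row, hooked onto the rail: low grey body 50 mm along the rail, 46 mm across, 22 mm tall above the rail. Origin: its middle, at the height of the rail's upper face; y towards the blocks and end bracket. Slides while its lever is up, the whole row with 1 to 3 N; with the lever down an eccentric grips the rail and it resists 15 N.
- clamp_front (a point): Middle of the clamp's front face (25 mm ahead of its origin), at the height of the rail's upper face. With the row closed up it lies 48 mm (three blocks) from stop_face.
- lever (a joint): Hinge of the clamp's black lever. 0 = raised, arm leaning back and up at 32 degrees; 0.55 rad = fully down, arm level. Starts at 0 to 0.1, stays where left. Hinge line: across the rail, 13 mm ahead of the clamp's origin, 16 mm above the rail. Pressed straight down 5 to 18 mm behind the clamp's origin with 5 to 15 N it goes all the way.
- lever_tip (a point): Free end of the lever arm (22 mm wide, points away from the blocks), middle of its upper edge: raised, about 20 mm behind the clamp's origin and 50 mm above the rail's upper face; down, 33 mm behind the origin and 27.5 mm above the rail (the whole arm's upper face is then at that height).
- side_cutters: Side cutters, 42 x 120 x 11 mm, lying on the desk in front of the plate. Origin: centre of the underside, y along the tool.
- driver_small: Small screwdriver, 128 mm long, 12 mm thick, lying on the desk in front of the plate. Origin: centre of the underside, y along the tool.
- screw_tin: Round tin, 50 mm across, 18 mm tall, on the desk beside the plate's -y end. Origin: centre of the underside.
- tweezers: Tweezers, 129 mm long, 8 mm thick, lying on the desk beside the plate's -y end. Origin: centre of the underside, y along the tool.
- clamp_rear (a point): Where to push: middle of the clamp's flat rear face, 25 mm behind its origin (at -y), 10 mm above the rail's upper face.
- duct_top (a point): Middle of the top of the grey slotted wiring duct, fixed along the plate's far long edge: 27 mm wide, 300 mm long, its top 30 mm above the desk, 55 mm from the rail's centre line. Keep clear of it.
There are look-alikes about, which are no part of the job. What is shaped like the block_3 but pink or red is not meant. Leave any orange look-alike of the block_2 alone.

How it is judged (in metres and radians):
On the way, in this order (a step that is already met when the one before it is completed fails the run):
1. the row is pushed tight against the end bracket while the lever is still up (y of clamp_front in the frame of stop_face above -0.0505 m and y of each of block_1, block_2, block_3 in the frame of stop_face below -0.006 m and y of each of block_1, block_2, block_3 in the frame of clamp above 0.031 m and value of joint lever below 0.2 rad), for 0.2 s.
2. the lever is pressed fully down (value of joint lever above 0.48 rad), for 0.2 s.
At the end, for the whole second after the job is handed in: The blocks and the clamp stand closed up against the fixed end bracket (all gaps together no more than 2.5 mm), the clamp's lever is down (above 0.48 of 0.55 rad), all at rest (y of clamp_front in the frame of stop_face above -0.0505 m and y of each of block_1, block_2, block_3 in the frame of stop_face below -0.006 m and y of each of block_1, block_2, block_3 in the frame of clamp above 0.031 m and value of joint lever above 0.48 rad and linear speed of each of block_1, block_2, block_3, clamp below 0.01 m/s); the robot touches nothing.
It fails at once if the lever is pressed down before the row is home (value of joint lever above 0.3 rad and y of clamp_front in the frame of stop_face below -0.054 m).
It fails at once if a terminal block is pushed or pressed directly by the robot (contact force between any of the arm, the fingers and block_1 above 2 N or contact force between any of the arm, the fingers and block_2 above 2 N or contact force between any of the arm, the fingers and block_3 above 2 N).
It fails at once if a block or the clamp is lifted or wrenched on the rail (z of any of block_1, block_2, block_3, clamp in the frame of panel above 0.0135 m or angle between any of block_1, block_2, block_3, clamp's own z axis and vertical above 0.2 rad).
It fails at once if the clamp is taken between the fingers, or rammed with more than 60 N (contact force between the fingers and clamp above 60 N or (z of the grasp point in the frame of clamp below 0.03 m and y of the grasp point in the frame of clamp between -0.02 and 0.02 m and x of the grasp point in the frame of clamp between -0.03 and 0.03 m)).
It fails at once if a tool or the tin is moved or lifted (distance of any of side_cutters, driver_small, screw_tin, tweezers from where it was at the start of the episode above 0.012 m).
It also fails if it takes over 42 s, if anything falls off the work surface, if the arm or the gripper's body presses on something with over 40 N, if the wrist force passes 120 N, or if a joint passes its speed limit or range.

### The arm

A 6-joint arm with a two-finger parallel gripper is mounted at the origin on a cart in front of the work surface, level with it; the furniture and walls round the work are solid. World frame = base frame: x ahead of the robot, y to its left, z up, the work surface at z = 0. Lengths are in mm, angles in degrees, forces in N, time in s.
With the tool pointing down it reaches from about 375 to 750 mm from the base axis. Payload 9 kg.
Tool frame: the origin (TCP) lies midway between the tips of the shut fingers; the grasp point (between the pads) lies 19 mm behind it (bot.tcp_to_grasp is the z of the grasp point in the tool frame, in mm); z points along the fingers, x is the direction in which the jaws open and shut, and the axes are right-handed (so a half turn about z gives the same grasp; the last joint's range is limited). The gripper opens to 85 mm and grips with 20 to 120 N. Pads are 22 mm wide; open, the fingers measure 114 mm over their backs; the gripper's body (76 mm by 85 mm) begins 54 mm behind the grasp point. The pads swing forward as they close: fully open they stand 13 mm farther back than shut.
Start: joints at [53.646, 5.964, 5.575, 89.605, 0, 77.527], TCP at [242.91, 548.663, 231.331] pointing down, gripper open.
Joint ranges: [-171.21, 171.21], [-48.23, 106.86], [-62.78, 66.21], [-105.2, 120.99], [-86.42, 89.51], [-180, 180]. Speed limits (degrees/s): [127.2, 127.2, 147.25, 180, 180, 180].

### API

Orientations are given as [roll, pitch, yaw] about the fixed x, y, z axes, in that order (R = Rz(yaw) Ry(pitch) Rx(roll)).
In Python, from bench import bot gives the robot as it stands.
- The arm moves only by the tool arm_command, never from a script. Its argument "moves" is a list that holds one entry, the list of rows, each a list of 7 numbers: the turn, a rotation vector about the tool's x, y, z in units of 5 degrees (1.0 is 5 degrees), then the shift along the tool's x, y, z in units of 40 mm (1.0 is 40 mm), then the gripper's target within -1 to 1 (shut at 1, half-way at 0, fully open at -1). A call has 1 to 10 rows; each row is the pose to reach, as a shift and turn from the pose commanded when the call began, along the tool's axes at that moment; what a row does not reach only later rows make up. A row lasts 1/12 s, in which the tool goes at most 41.7 mm and 7.16 degrees, less where a joint would pass 70% of its speed; a pose out of reach is approached as far as the arm can. A call with a gripper value outside its range is refused whole. The fingers move at their own pace and stop on an object; "force" is the grip in N (left out, the last holds). Time passes only in rows, so rows that repeat a pose let the fingers close. It gives the time, the measured TCP pose, the force and the opening at its end, in the units of the state.
- bot.read_state(): the state, without advancing time (a new reading comes with each control period).
- bot.get_image(name): name is "scene" or "top" or "wrist"; returns a dict with "image" (400x640x3 uint8, red, green, blue), "z_map" (400x640 float32, mm along the optical axis (not along the pixel's ray), 0 where there is no reading), "vertical_fov" (degrees; the focal length in pixels is half the picture's height over the tangent of half this angle, whatever the lens; pixels are square), "cx", "cy" (the principal point, pixels), "origin" and "orientation" of the camera in the world. Camera axes: x right, y down, z forward; pixel columns grow to the right and rows downward; lengths in mm; the calibration is good to about 2 mm. A picture is of the moment at which its call begins.
- bot.hand_in(): hands the job in, once; it reports no verdict.
The state is a dict: "time_s": time; "qpos": joint angles; "qvel": joint speeds; "effort": joint torques, N m; "tcp_pos": TCP position; "tcp_rot": TCP orientation; "ft_force": force on the tool from outside, world axes, zero at the start; "ft_torque": the same for the moment, N m; "width": opening from 0.0 (shut) to 1.0 (fully open).
Only numpy, scipy, OpenCV 4.12 (cv2) and the standard library are available. Lean on these libraries where they do the work, as an engineer would, in place of code of your own. Each camera call takes 0.05 s, during which the arm holds its last target.

## Working session

There is one attempt and no reset: what is moved stays moved. The work goes in short steps, Python scripts to look and compute and a tool call to move; the robot and the scene stay as the last step left them, time stands still between calls to the robot, and variables do not carry over. Pictures are saved under pics/ and viewed, and the job is handed in when it is done.

Besides the shell and the picture viewer there is one more tool, called by a JSON object that holds its "op" and its "data", one argument or row to a line. arm_command: Moves the arm, as the interface text tells. Its arguments: {"type":"object","properties":{"moves":{"type":"array","items":{"type":"array","items":{"type":"array","items":{"type":"number"}}}},"force":{"type":"number"}},"required":["moves"]}

```bash
ls; mkdir -p pics
cat > h.py <<'E'
import numpy as np, cv2
from scipy.spatial.transform import Rotation as R
from bench import bot
E
python3 - <<'E'
from h import *
print({k:np.round(v,2) for k,v in bot.read_state().items()}, bot.tcp_to_grasp)
for n in ("scene","top"):
    d=bot.get_image(n); np.save(f"{n}.npy",d,allow_pickle=True)
    print(n,d["vertical_fov"],d["cx"],d["cy"],d["origin"],d["orientation"])
    cv2.imwrite(f"pics/{n}0.png",d["image"][:,:,::-1])
E
```

```text
pics
{'time_s': np.float64(0.0), 'qpos': array([53.65,  6.  ,  5.53, 89.6 ,  0.  , 77.53]), 'qvel': array([-0.05, -0.05, -0.04,  0.02,  0.04, -0.01]), 'effort': array([-0.000e+00, -5.569e+01,  5.036e+01,  2.000e-02, -0.000e+00,
       -0.000e+00]), 'tcp_pos': array([242.69, 548.36, 230.5 ]), 'tcp_rot': array([-1.7998e+02,  8.0000e-02,  6.6120e+01]), 'ft_force': array([ 0.05,  0.8 , -1.12]), 'ft_torque': array([ 0.04, -0.  ,  0.04]), 'width': np.float64(1.0)} -18.700000000000003
scene 46.4294271079039 320.73205034030946 199.92937542807707 [-109.14831528  564.45391481  522.12528555] [-1.19818841e+02 -4.43863759e-02 -1.28298626e+02]
top 48.72614544128345 328.4882496834668 199.0431996978213 [ 447.12543371   36.76942477 1115.1835441 ] [-175.38813434    0.64543704  -91.00910388]
```

View pics/scene0.png

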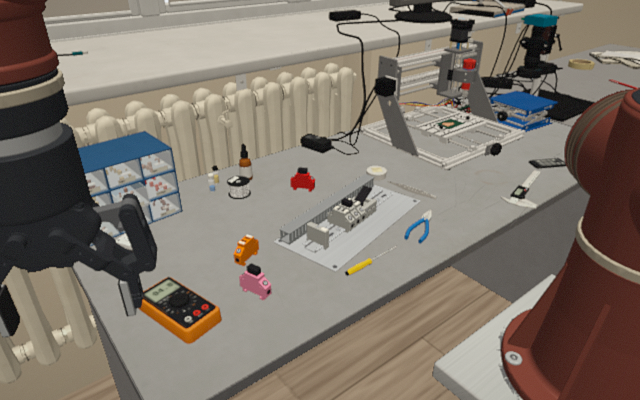

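View pics/top0.png

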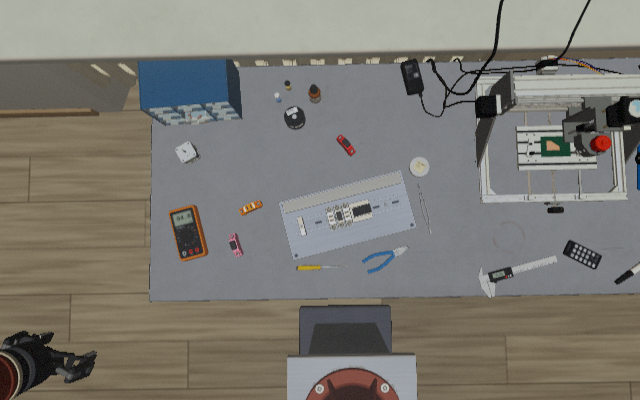

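The top view shows the plate centred near (347,213), the end bracket at (302,225), the row at (333–370, 205–217) with the clamp's black lever at (361,210), the tin at (419,167), the tweezers at (425,208), the cutters at (385,260) and the driver at (315,267). The look-alikes, which I leave alone, are orange (250,208), pink (236,244) and red (346,145). Next I take a close crop.

Run:
```python
from h import *
d=np.load("top.npy",allow_pickle=True).item()
im=d["image"][160:280,270:440,::-1]
cv2.imwrite("pics/topc.png",cv2.resize(im,None,fx=4.7,fy=4.7,interpolation=cv2.INTER_CUBIC))
d=np.load("scene.npy",allow_pickle=True).item()
im=d["image"][160:280,270:440,::-1]
cv2.imwrite("pics/scenec.png",cv2.resize(im,None,fx=4.7,fy=4.7,interpolation=cv2.INTER_CUBIC))
```

```text
(no output)
```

View pics/topc.png

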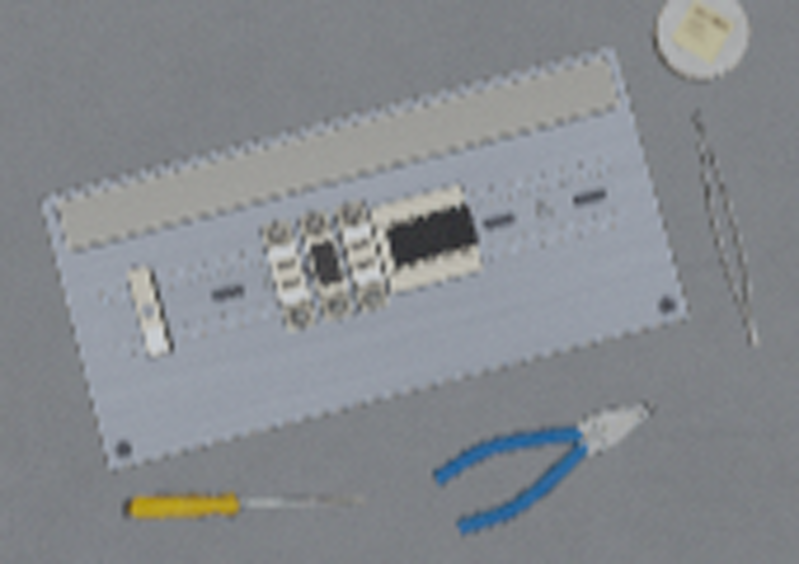

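View pics/scenec.png

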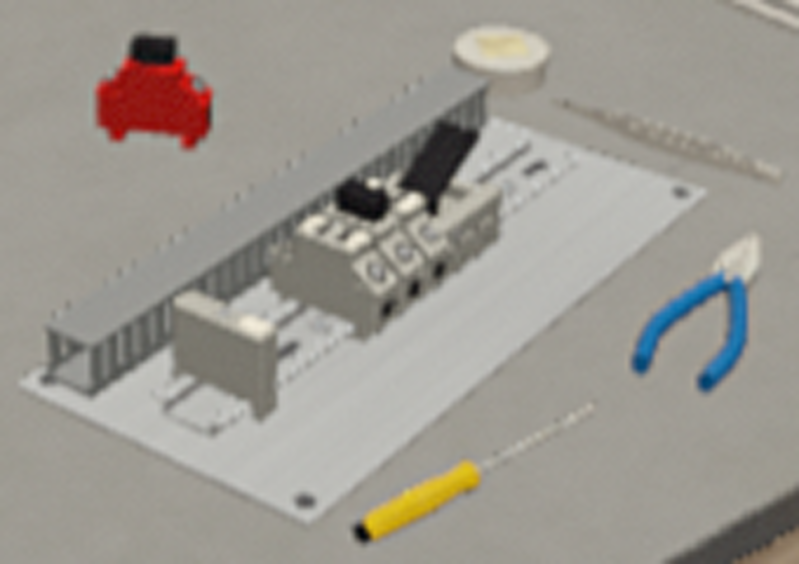

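The crop shows the stop bracket at (150,310), block, fuse block and block at x≈290–365, and the clamp with its raised lever at (430,235). The row runs along the plate's long axis. Now I measure the plate pose and the positions of the parts.

```bash
cat >> h.py <<'E'
def cam(d):
    f=200/np.tan(np.radians(d["vertical_fov"]/2)); M=R.from_euler("xyz",d["orientation"],degrees=True).as_matrix()
    return f,M,np.array(d["origin"])
def ray(d,u,v,z):
    f,M,o=cam(d); r=M@np.array([(u-d["cx"])/f,(v-d["cy"])/f,1]); return o+r*(z-o[2])/r[2]
def proj(d,p):
    f,M,o=cam(d); c=M.T@(np.array(p)-o); return np.array([d["cx"]+f*c[0]/c[2], d["cy"]+f*c[1]/c[2]])
E
python3 - <<'E'
from h import *
d=np.load("top.npy",allow_pickle=True).item()
c=np.array([[42,203],[612,50],[688,316],[112,468]])/4.7+[270,160]-0.4
P=np.array([ray(d,u,v,2.5 if i>1 else 2.5) for i,(u,v) in enumerate(c)])
print(P.round(1))
yd=(P[0]-P[1]+P[3]-P[2]); print(np.degrees(np.arctan2(yd[1],yd[0])), np.linalg.norm(P[0]-P[1]),np.linalg.norm(P[3]-P[2]),np.linalg.norm(P[1]-P[2]),np.linalg.norm(P[0]-P[3]))
C=P.mean(0); y=yd/np.linalg.norm(yd); x=np.array([y[1],-y[0],0])
print(C)
for n,(u,v),z in [("stopface top front",(158,310),44),("clamp rear edge L",(480,270),32),("clamp rear R",(463,188),32),("fuse",(326,262),59),("tin",(702,35),18),("tw top",(696,115),5),("tw bot",(755,345),5)]:
    p=ray(d,u/4.7+270-.4,v/4.7+160-.4,z)
    print(n,p.round(1),"panel x,y",((p-C)@x).round(1),((p-C)@y).round(1), "depth z")
E
```

```text
[[ 529.9  174.2    2.5]
 [ 607.  -134.5    2.5]
 [ 463.1 -170.6    2.5]
 [ 387.8  138.1    2.5]]
103.86715521005044 318.15752209728515 317.73147021368436 148.41732636205361 146.6621937446787
[496.95215143   1.82053633   2.5       ]
stopface top front [470.4 109.7  44. ] panel x,y 0.1 111.1 depth z
clamp rear edge L [488.5 -57.7  32. ] panel x,y -22.5 -55.8 depth z
clamp rear R [531.5 -49.9  32. ] panel x,y 21.2 -58.5 depth z
fuse [493.   22.8  59. ] panel x,y 1.1 21.3 depth z
tin [ 611.9 -180.1   18. ] panel x,y 68.0 -204.2 depth z
tw top [ 570.6 -178.     5. ] panel x,y 28.4 -192.2 depth z
tw bot [ 447.  -205.2    5. ] panel x,y -98.1 -189.0 depth z
```

```bash
cat >> h.py <<'E'
YAW=13.87; C=np.array([497,1.8,0]); PX=np.array([np.cos(np.radians(YAW)),np.sin(np.radians(YAW)),0]); PY=np.array([-PX[1],PX[0],0])
def pt(x,y,z): return C+PX*x+PY*y+np.array([0,0,z])
def inpanel(p): q=np.array(p)-C; return np.array([q@PX,q@PY,p[2]])
def toolR(yaw=YAW,tilt=0):
    # tilt>0: upper part leans to panel -y
    return R.from_rotvec(np.radians(tilt)*PX)*R.from_euler("xyz",[180,0,yaw],degrees=True)
def cmd(p,r,p0=None,r0=None):
    s=bot.read_state(); p0=np.array(s["tcp_pos"]) if p0 is None else np.array(p0); r0=R.from_euler("xyz",s["tcp_rot"],degrees=True) if r0 is None else r0
    print("turn",(np.degrees((r0.inv()*r).as_rotvec())/5).round(3),"shift",(r0.inv().apply(np.array(p)-p0)/40).round(3))
E
python3 - <<'E'
from h import *
print(pt(0,-90,150)); print(toolR().apply(np.eye(3)).round(3),toolR(tilt=12).apply([0,0,1]))
cmd(pt(0,-90,150),toolR())
E
```

```text
[518.57477692 -85.57579185 150.        ]
[[ 0.971  0.24   0.   ]
 [ 0.24  -0.971  0.   ]
 [ 0.    -0.    -1.   ]] [-0.04984054  0.20184943 -0.9781476 ]
turn [3.000e-03 1.400e-02 1.045e+01] shift [-11.698  12.723   2.024]
```

{"op": "arm_command", "data": {
  "moves": [
    [[0,0,10.45,-11.7,12.72,0,1],[0,0,10.45,-11.7,12.72,0,1],[0,0,10.45,-11.7,12.72,0,1],[0,0,10.45,-11.7,12.72,0,1],[0,0,10.45,-11.7,12.72,0,1],[0,0,10.45,-11.7,12.72,0,1],[0,0,10.45,-11.7,12.72,0,1],[0,0,10.45,-11.7,12.72,0,1],[0,0,10.45,-11.7,12.72,0,1],[0,0,10.45,-11.7,12.72,0,1]]
  ]
}}

```text
time_s: 0.93
tcp_pos: [409.3, 164.7, 231.2]
tcp_rot: [-180.0, -0.0, 13.9]
ft_force: [-0.1, -0.2, 0.3]
width: 0.003
```

Run:
```python
from h import *
s=bot.read_state(); print(s["time_s"],s["tcp_pos"],s["tcp_rot"],s["width"],s["qpos"])
cmd(pt(0,-90,150),toolR())
```

```text
0.9333 [409.29690949 164.66315427 231.17795765] [-1.79996205e+02 -1.23468889e-02  1.38616497e+01] 0.003406206841016722 [ 4.82805523e+00 -2.21275301e+01 -2.01357180e+01  9.19802141e+01
  5.68623328e-03  8.09664057e+01]
turn [-0.001 -0.002 -0.002] shift [1.153 6.728 2.029]
```

{"op": "arm_command", "data": {
  "moves": [
    [[0,0,0,1.15,6.73,0,1],[0,0,0,1.15,6.73,0,1],[0,0,0,1.15,6.73,0,1],[0,0,0,1.15,6.73,0,1],[0,0,0,1.15,6.73,1,1],[0,0,0,1.15,6.73,2,1],[0,0,0,1.15,6.73,2,1],[0,0,0,1.15,6.73,2,1],[0,0,0,1.15,6.73,2,1],[0,0,0,1.15,6.73,2,1]]
  ]
}}

```text
time_s: 1.77
tcp_pos: [517.8, -83.3, 151.2]
tcp_rot: [-179.9, 0.1, 13.8]
ft_force: [0.4, 0.7, 0.0]
width: 0.002
```

Run:
```python
from h import *
s=bot.read_state(); print(s["time_s"],s["tcp_pos"],s["tcp_rot"],s["ft_force"])
for n in ("wrist","top","scene"):
    d=bot.get_image(n); np.save(n+"1.npy",d,allow_pickle=True); cv2.imwrite(f"pics/{n}1.png",d["image"][:,:,::-1]); print(n,d["origin"],d["orientation"])
```

```text
1.7667 [517.75541621 -83.3292229  151.20948421] [-1.79927689e+02  5.97449885e-02  1.38316499e+01] [0.4081315  0.68129531 0.00237039]
wrist [501.52964028 -11.34381867 293.81425339] [1.63356075e+02 6.51195076e-02 1.38118830e+01]
top [ 447.12543371   36.76942477 1115.1835441 ] [-175.38813434    0.64543704  -91.00910388]
scene [-109.14831528  564.45391481  522.12528555] [-1.19818841e+02 -4.43863759e-02 -1.28298626e+02]
```

View pics/wrist1.png

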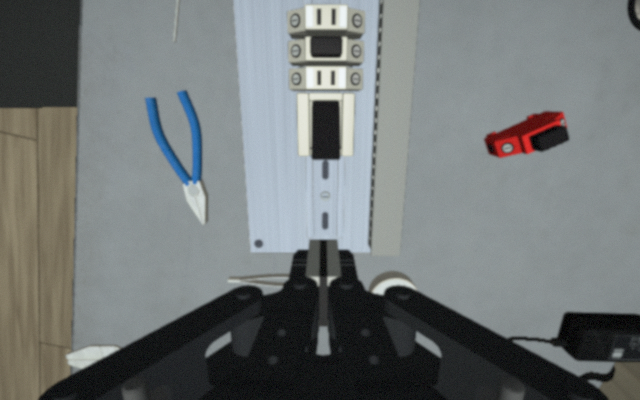

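View pics/scene1.png

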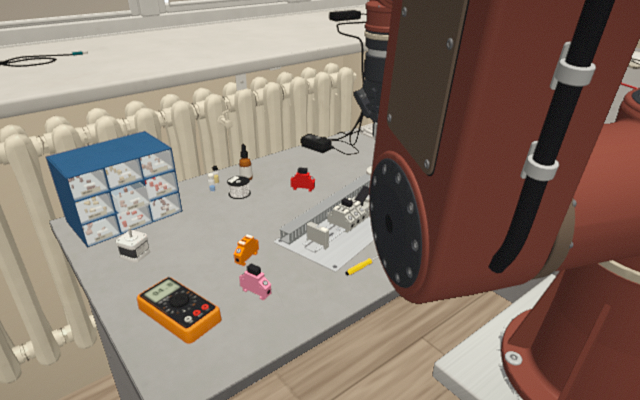

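The wrist view shows the shut fingertips at (323,240). The clamp body spans columns 297–354 with its rear edge near row 157, the black lever is at (326,130), and the blocks are ahead of it at rows 20, 47 and 78. The tin and tweezers are hidden behind the gripper. I refine the positions from this picture.

Run:
```python
from h import *
d=np.load("wrist1.npy",allow_pickle=True).item()
for n,u,v,z in [("rearL",297,156,32),("rearR",354,156,32),("frontL",300,95,32),("frontR",352,95,32),("plate corner",252,252,2.5),("slot1",325,170,10),("slot2",325,220,10),("levertip",326,159,60),("hinge mid",326,102,40), ("tin",394,272,18)]:
    print(n,inpanel(ray(d,u,v,z)).round(1))
print("tcp",inpanel(bot.read_state()["tcp_pos"]),proj(d,bot.read_state()["tcp_pos"]))
Z=d["z_map"]; f,M,o=cam(d)
for v in range(100,175,6): 
    for u in (308,326,343):
        z=Z[v,u]; p=o+M@np.array([(u-d["cx"])/f*z,(v-d["cy"])/f*z,z]); print(u,v,inpanel(p).round(1),end=" ")
    print()
im=d["image"][0:260,220:430,::-1]; cv2.imwrite("pics/w1c.png",cv2.resize(im,None,fx=2.3,fy=2.3,interpolation=cv2.INTER_CUBIC))
```

```text
rearL [-20.4 -57.   32. ]
rearR [ 26.5 -57.1  32. ]
frontL [-16.9  -9.2  32. ]
frontR [23.6 -9.3 32. ]
plate corner [ -70.3 -158.6    2.5]
slot1 [  2.7 -73.4  10. ]
slot2 [   2.8 -121.6   10. ]
levertip [  3.2 -54.6  60. ]
hinge mid [  3.3 -14.4  40. ]
tin [  69.5 -172.2   18. ]
tcp [  0.91048138 -87.38329669 153.03789771] [322.71009052 258.69277037]
308 100 [-10.7 -12.9  31.9] 326 100 [  3.3 -13.   33.8] 343 100 [ 16.7 -13.   31.1] 
308 106 [-10.8 -17.5  30.9] 326 106 [  3.3 -17.4  38. ] 343 106 [ 16.8 -17.5  30.8] 
308 112 [-10.9 -22.   31.9] 326 112 [  3.3 -21.8  40.6] 343 112 [ 16.8 -22.1  31.7] 
308 118 [-10.9 -26.7  31.9] 326 118 [  3.3 -26.1  42.9] 343 118 [ 17.  -26.7  31.2] 
308 124 [-11.  -31.3  32. ] 326 124 [  3.3 -30.4  46. ] 343 124 [ 17.  -31.3  31.9] 
308 130 [-11.1 -36.   31.8] 326 130 [  3.3 -34.7  47.8] 343 130 [ 17.1 -36.   32.2] 
308 136 [-11.2 -40.8  31.5] 326 136 [  3.3 -39.   50. ] 343 136 [ 17.2 -40.9  31.2] 
308 142 [-11.2 -45.5  32.9] 326 142 [  3.3 -43.1  52.4] 343 142 [ 17.3 -45.7  31.2] 
308 148 [-11.3 -50.5  32.1] 326 148 [  3.2 -47.3  54.5] 343 148 [ 17.3 -50.4  32.6] 
308 154 [-11.4 -55.5  31. ] 326 154 [  3.2 -51.6  55.8] 343 154 [ 17.4 -55.5  31.5] 
308 160 [-12.5 -64.4   9.3] 326 160 [  3.7 -65.3   4. ] 343 160 [ 18.8 -64.2  10.6] 
308 166 [-12.6 -69.7   9.9] 326 166 [  3.7 -70.9   4. ] 343 166 [ 19.  -69.9   9.2] 
308 172 [-12.6 -75.2   9.9] 326 172 [  3.7 -76.3   4.9] 343 172 [ 19.1 -75.3   9.5]
```

View pics/w1c.png

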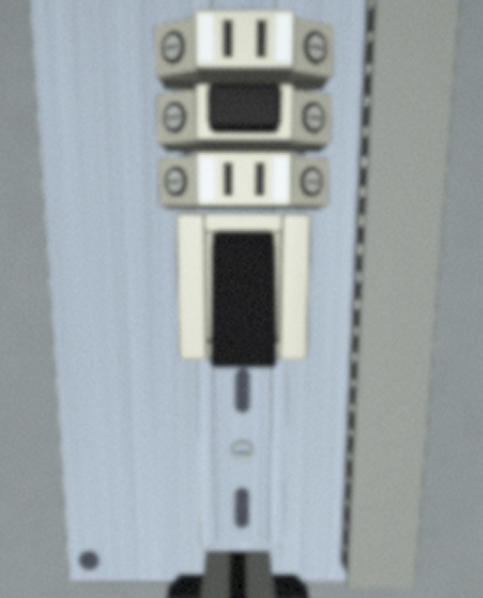

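Run:
```python
from h import *
cmd(pt(2,-90,60),toolR(tilt=12)); cmd(pt(2,-90,18),toolR(tilt=12))
s=bot.read_state(); print(s["tcp_pos"])
```

```text
turn [ 2.413 -0.02   0.019] shift [0.023 0.063 2.326]
turn [ 2.413 -0.02   0.019] shift [0.021 0.062 3.376]
[518.83143516 -82.81712566 153.03789771]
```

{"op": "arm_command", "data": {
  "moves": [
    [[2.4,0,0,0.02,0.06,0.8,1],[2.4,0,0,0.02,0.06,1.6,1],[2.4,0,0,0.02,0.06,2.3,1],[2.4,0,0,0.02,0.06,2.3,1],[2.4,0,0,0.02,0.06,2.6,1],[2.4,0,0,0.02,0.06,3.0,1],[2.4,0,0,0.02,0.06,3.3,1],[2.4,0,0,0.02,0.06,3.3,1],[2.4,0,0,0.02,0.06,3.3,1],[2.4,0,0,0.02,0.06,3.3,1]]
  ]
}}

```text
time_s: 2.75
tcp_pos: [520.5, -85.9, 20.8]
tcp_rot: [-168.1, -0.1, 13.9]
ft_force: [0.6, 0.1, 0.8]
width: 0.002
```

Run:
```python
from h import *
s=bot.read_state(); print(s["time_s"],inpanel(s["tcp_pos"]),s["tcp_rot"],s["ft_force"],s["width"])
for n in ("wrist","top"):
    d=bot.get_image(n); np.save(n+"2.npy",d,allow_pickle=True); 
    im=d["image"][:,:,::-1]
    if n=="top": im=cv2.resize(im[150:290,260:440],None,fx=4,fy=4,interpolation=cv2.INTER_CUBIC)
    cv2.imwrite(f"pics/{n}2.png",im)
r=R.from_euler("xyz",s["tcp_rot"],degrees=True); print((r.inv().apply(PY)),r.inv().apply([0,0,1]))
```

```text
2.75 [  1.78435705 -90.76585701  20.83044221] [-1.68081872e+02 -8.87649241e-02  1.39068473e+01] [0.6108597  0.08832204 0.75184656] 0.0016034575386539064
[ 6.43105338e-04 -9.78443285e-01  2.06514708e-01] [ 0.00154924 -0.20651353 -0.97844252]
```

View pics/wrist2.png

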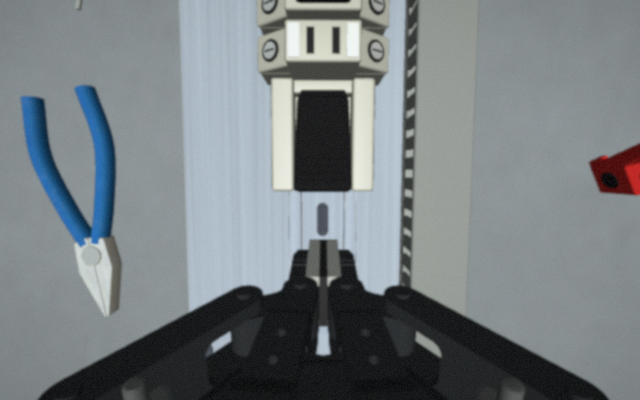

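View pics/top2.png

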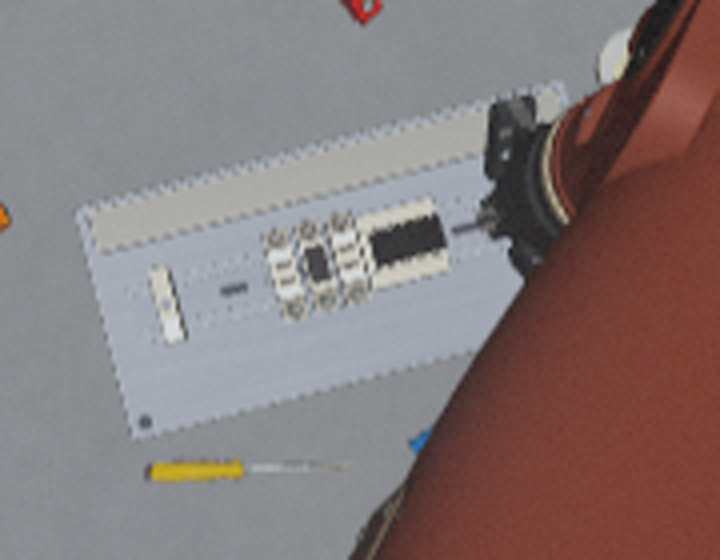

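The wrist view shows the fingertips at (323,240), centred behind the clamp (columns 272–373, rear edge at row 190). The top view confirms the finger is on the rail line behind the clamp. I now make the first gentle push.

{"op": "arm_command", "data": {
  "moves": [
    [[0,0,0,0,-0.18,0.115,1],[0,0,0,0,-0.376,0.156,1],[0,0,0,0,-0.474,0.177,1],[0,0,0,0,-0.547,0.192,1],[0,0,0,0,-0.62,0.208,1],[0,0,0,0,-0.694,0.223,1],[0,0,0,0,-0.767,0.239,1],[0,0,0,0,-0.841,0.254,1],[0,0,0,0,-0.914,0.27,1],[0,0,0,0,-0.963,0.28,1]]
  ]
}}

```text
time_s: 3.68
tcp_pos: [510.1, -46.8, 16.4]
tcp_rot: [-168.0, -0.0, 13.9]
ft_force: [-0.8, -1.3, -0.6]
width: 0.0
```

```bash
cat > look.py <<'E'
from h import *
import sys
k=sys.argv[1]
s=bot.read_state(); print(s["time_s"],inpanel(s["tcp_pos"]).round(2),s["tcp_rot"].round(2) if hasattr(s["tcp_rot"],"round") else s["tcp_rot"],np.round(s["ft_force"],2))
print("force along panel x,y,z",np.round([np.dot(s["ft_force"],PX),np.dot(s["ft_force"],PY),s["ft_force"][2]],2))
a=[]
for n in ("wrist","top","scene"):
    d=bot.get_image(n); np.save(n+k+".npy",d,allow_pickle=True); im=d["image"][:,:,::-1]
    if n=="wrist": im=im[:260,160:480]
    if n=="top": im=im[170:260,280:400]
    if n=="scene": im=im[170:270,270:400]
    a.append(cv2.resize(im,(390,int(im.shape[0]*390/im.shape[1])),interpolation=cv2.INTER_CUBIC))
h=max(i.shape[0] for i in a)
l=np.zeros((600,790,3),np.uint8); l[:a[0].shape[0],:390]=a[0]; l[:a[1].shape[0],400:]=a[1]; l[300:300+a[2].shape[0],400:]=a[2]
cv2.imwrite(f"pics/look{k}.png",l)
E
python3 look.py 3
```

```text
3.6833 [  1.03 -50.3   16.39] [-1.680e+02 -1.000e-02  1.387e+01] [-0.82 -1.26 -0.6 ]
force along panel x,y,z [-1.1  -1.02 -0.6 ]
```

View pics/look3.png

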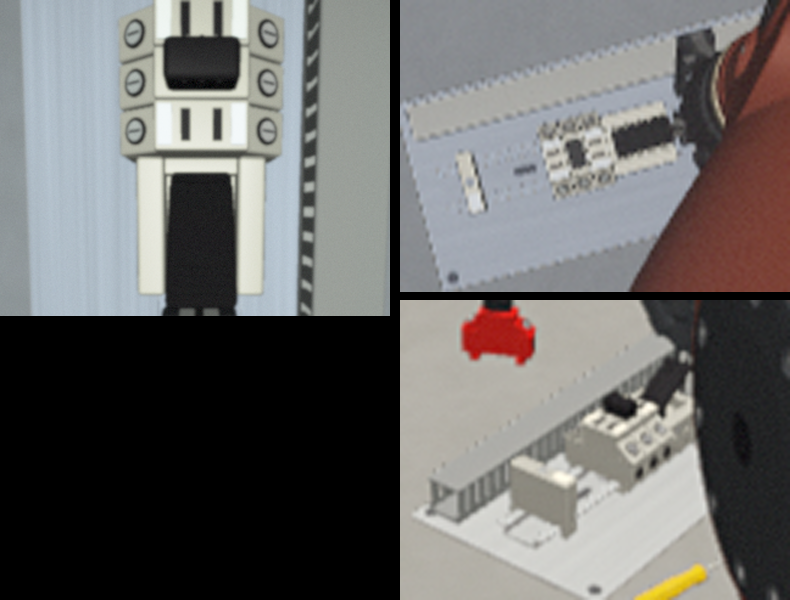

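The train is forming: the clamp touches the blocks and the gaps are nearly closed. The lever is still up and the force is about 1 N. I continue pushing.

{"op": "arm_command", "data": {
  "moves": [
    [[0,0,0,0,-0.098,0.021,1],[0,0,0,0,-0.196,0.041,1],[0,0,0,0,-0.294,0.062,1],[0,0,0,0,-0.391,0.083,1],[0,0,0,0,-0.489,0.103,1],[0,0,0,0,-0.587,0.124,1],[0,0,0,0,-0.685,0.144,1],[0,0,0,0,-0.758,0.16,1],[0,0,0,0,-0.832,0.175,1],[0,0,0,0,-0.88,0.186,1]]
  ]
}}

```text
time_s: 4.67
tcp_pos: [501.4, -11.7, 16.4]
tcp_rot: [-168.0, -0.0, 13.9]
ft_force: [0.3, -1.3, 0.3]
width: -0.003
```

```bash
python3 look.py 4
```

```text
4.6667 [  0.98 -14.16  16.39] [-167.99   -0.     13.88] [ 0.26 -1.32  0.27]
force along panel x,y,z [-0.06 -1.34  0.27]
```

View pics/look4.png

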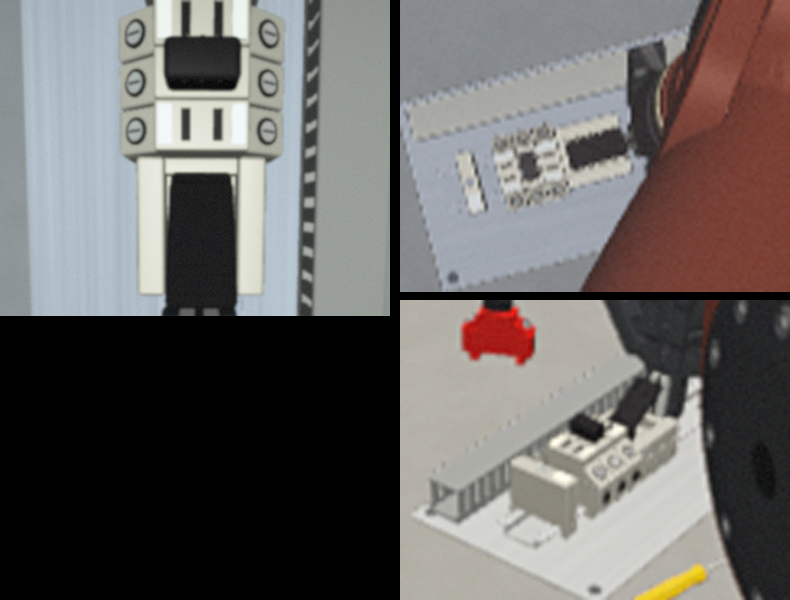

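{"op": "arm_command", "data": {
  "moves": [
    [[0,0,0,0,-0.049,0.01,1],[0,0,0,0,-0.098,0.021,1],[0,0,0,0,-0.147,0.031,1],[0,0,0,0,-0.196,0.041,1],[0,0,0,0,-0.22,0.046,1],[0,0,0,0,-0.245,0.052,1],[0,0,0,0,-0.245,0.052,1]]
  ]
}}

```text
time_s: 5.4
tcp_pos: [499.0, -2.1, 16.4]
tcp_rot: [-168.0, -0.0, 13.9]
ft_force: [-0.6, -0.8, -0.3]
width: -0.003
```

```bash
python3 look.py 5
python3 - <<'E'
from h import *
d=np.load("top5.npy",allow_pickle=True).item()
cv2.imwrite("pics/t5.png",cv2.resize(d["image"][190:250,285:385,::-1],None,fx=7.5,fy=7.5,interpolation=cv2.INTER_CUBIC))
E
```

```text
5.4 [ 1.02 -4.32 16.43] [-1.6799e+02 -1.0000e-02  1.3880e+01] [-0.63 -0.79 -0.31]
force along panel x,y,z [-0.8  -0.62 -0.31]
```

View pics/t5.png

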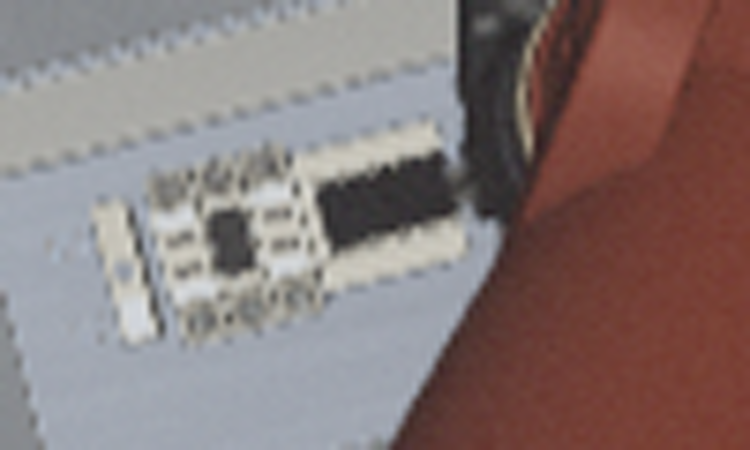

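About 5 mm of gap is left at (150,270). I creep forward and watch the force.

{"op": "arm_command", "data": {
  "moves": [
    [[0,0,0,0,-0.024,0.005,1],[0,0,0,0,-0.049,0.01,1],[0,0,0,0,-0.073,0.015,1],[0,0,0,0,-0.098,0.021,1],[0,0,0,0,-0.098,0.021,1]]
  ]
}}

```text
time_s: 5.97
tcp_pos: [498.0, 1.7, 16.4]
tcp_rot: [-168.0, -0.0, 13.9]
ft_force: [-0.2, 0.2, 0.7]
width: -0.001
```

{"op": "arm_command", "data": {
  "moves": [
    [[0,0,0,0,-0.024,0.005,1],[0,0,0,0,-0.024,0.005,1]]
  ]
}}

```text
time_s: 6.13
tcp_pos: [497.8, 2.6, 16.4]
tcp_rot: [-168.0, -0.0, 13.9]
ft_force: [0.2, -0.8, -0.1]
width: -0.004
```

{"op": "arm_command", "data": {
  "moves": [
    [[0,0,0,0,-0.024,0.005,1],[0,0,0,0,-0.024,0.005,1]]
  ]
}}

```text
time_s: 6.3
tcp_pos: [497.6, 3.5, 16.4]
tcp_rot: [-168.0, -0.0, 13.9]
ft_force: [-0.7, -1.4, 0.1]
width: 0.0
```

{"op": "arm_command", "data": {
  "moves": [
    [[0,0,0,0,-0.02,0.004,1],[0,0,0,0,-0.02,0.004,1]]
  ]
}}

```text
time_s: 6.47
tcp_pos: [497.5, 4.1, 16.4]
tcp_rot: [-168.0, -0.0, 13.9]
ft_force: [0.7, -1.5, 0.5]
width: 0.003
```

{"op": "arm_command", "data": {
  "moves": [
    [[0,0,0,0,-0.02,0.004,1],[0,0,0,0,-0.02,0.004,1]]
  ]
}}

```text
time_s: 6.63
tcp_pos: [497.6, 4.2, 16.5]
tcp_rot: [-168.1, -0.0, 13.9]
ft_force: [1.0, -6.3, -1.0]
width: -0.0
```

```bash
python3 look.py 6
python3 - <<'E'
from h import *
d=np.load("top6.npy",allow_pickle=True).item()
cv2.imwrite("pics/t6.png",cv2.resize(d["image"][190:250,285:385,::-1],None,fx=7.5,fy=7.5,interpolation=cv2.INTER_CUBIC))
E
```

```text
6.6333 [ 1.13  2.23 16.53] [-1.681e+02 -1.000e-02  1.385e+01] [ 0.96 -6.31 -0.96]
force along panel x,y,z [-0.58 -6.36 -0.96]
```

View pics/t6.png

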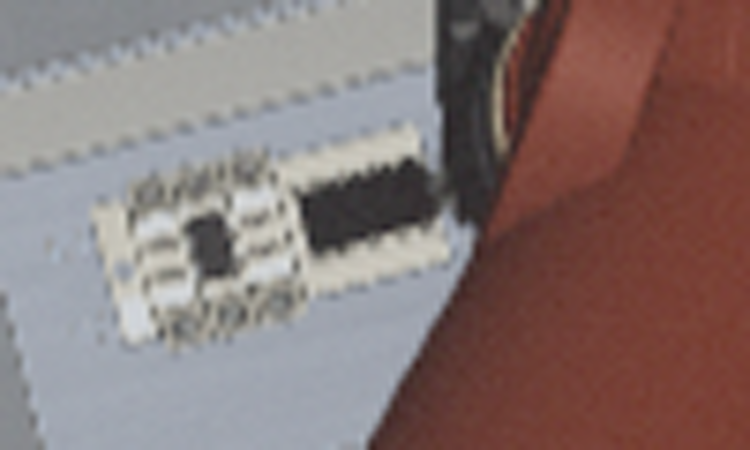

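View pics/look6.png

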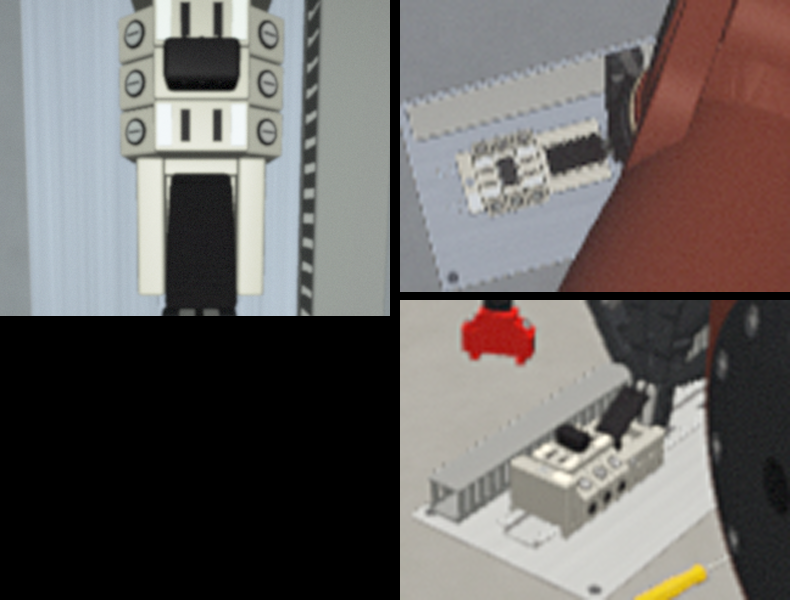

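The force jumped to 6.4 N with almost no further motion, and the pictures show the row against the bracket. I press slightly harder and hold.

{"op": "arm_command", "data": {
  "moves": [
    [[0,0,0,0,-0.02,0.004,1],[0,0,0,0,-0.02,0.004,1],[0,0,0,0,-0.02,0.004,1],[0,0,0,0,-0.02,0.004,1]]
  ]
}}

```text
time_s: 7.12
tcp_pos: [497.6, 4.3, 16.6]
tcp_rot: [-168.2, -0.0, 13.8]
ft_force: [1.2, -8.3, -1.6]
width: 0.002
```

Run:
```python
from h import *
s=bot.read_state(); print(s["time_s"],inpanel(s["tcp_pos"]),s["ft_force"])
cmd(pt(1,-25,16),toolR(tilt=12)); cmd(pt(1,-25,85),toolR(tilt=12)); cmd(pt(1,22,85),toolR(tilt=0))
```

```text
7.1167 [ 1.19330329  2.30869079 16.58573348] [ 1.20989582 -8.33239441 -1.57765807]
turn [ 0.035 -0.003 -0.007] shift [-0.004  0.671 -0.126]
turn [ 0.035 -0.003 -0.007] shift [-0.004  0.318 -1.814]
turn [-2.365 -0.003 -0.007] shift [-0.005 -0.832 -1.573]
```

The row held at 8.3 N without moving. I retreat, rise, and go over the lever.

{"op": "arm_command", "data": {
  "moves": [
    [[0,0,0,0,0.2,-0.04,1],[0,0,0,0,0.67,-0.13,1],[0,0,0,0,0.67,-0.13,1],[0,0,0,0,0.5,-1,1],[0,0,0,0,0.32,-1.8,1],[0,0,0,0,0.32,-1.8,1],[-2.4,0,0,0,0,-1.75,1],[-2.4,0,0,0,0,-1.75,1],[-2.4,0,0,0,0,-1.75,1],[-2.4,0,0,0,0,-1.75,1]]
  ]
}}

```text
time_s: 7.95
tcp_pos: [500.3, -7.0, 85.0]
tcp_rot: [-179.9, -0.0, 14.0]
ft_force: [-1.1, -1.3, -0.2]
width: -0.003
```

```bash
python3 look.py 7
python3 - <<'E'
from h import *
cmd(pt(2,28,80),toolR())
d=np.load("wrist7.npy",allow_pickle=True).item(); cv2.imwrite("pics/w7.png",d["image"][:,:,::-1])
E
```

```text
7.95 [ 1.11 -9.37 85.02] [-1.799e+02 -4.000e-02  1.401e+01] [-1.11 -1.28 -0.21]
force along panel x,y,z [-1.39 -0.97 -0.21]
turn [-0.022  0.002 -0.008] shift [ 0.025 -0.977  0.12 ]
```

View pics/w7.png

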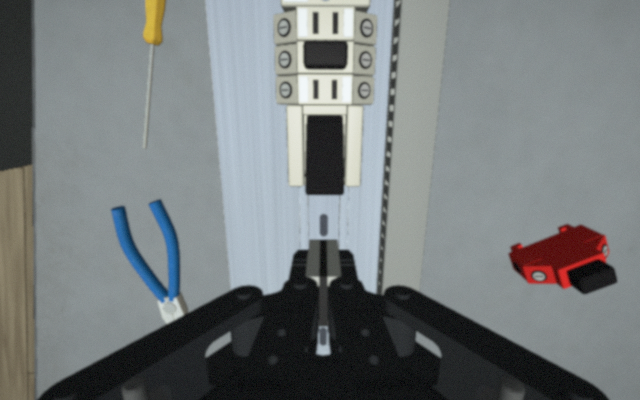

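The wrist view shows the row closed: the bracket at row 3, the blocks at rows 25–90, the clamp's rear edge at row 186 and the lever raised at (325,155). I check the numbers before pressing.

Run:
```python
from h import *
d=np.load("wrist7.npy",allow_pickle=True).item()
for n,u,v,z in [("rearL",288,186,32),("rearR",361,186,32),("levertip",325,194,58),("bracket front top",325,7,44)]: print(n,inpanel(ray(d,u,v,z)).round(1))
Z=d["z_map"]; f,M,o=cam(d)
for v in (150,170,180,188,192,196):
    z=Z[v,325]; p=o+M@np.array([(325-d["cx"])/f*z,(v-d["cy"])/f*z,z]); print(v,inpanel(p).round(1))
```

```text
rearL [-19.7  13.1  32. ]
rearR [26.4 13.2 32. ]
levertip [ 3.5 15.4 58. ]
bracket front top [  3.2 110.4  44. ]
150 [ 3.4 38.  46.3]
170 [ 3.5 27.6 51.9]
180 [ 3.5 22.6 54.9]
188 [ 3.5 18.4 56.3]
192 [ 3.5 16.2 57. ]
196 [ 3.9 -1.6  4.4]
```

{"op": "arm_command", "data": {
  "moves": [
    [[0,0,0,0.02,-0.5,0,1],[0,0,0,0.02,-1.0,0,1],[0,0,0,0.02,-1.0,0,1],[0,0,0,0.02,-1.0,0.3,1],[0,0,0,0.02,-1.0,0.55,1],[0,0,0,0.02,-1.0,0.55,1]]
  ]
}}

```text
time_s: 8.6
tcp_pos: [490.3, 30.1, 59.8]
tcp_rot: [-179.9, 0.2, 13.8]
ft_force: [-0.7, 0.0, -0.3]
width: 0.001
```

```bash
python3 look.py 8
```

```text
8.6 [ 0.31 29.09 59.82] [-179.89    0.2    13.8 ] [-0.7   0.   -0.25]
force along panel x,y,z [-0.68  0.17 -0.25]
```

View pics/look8.png

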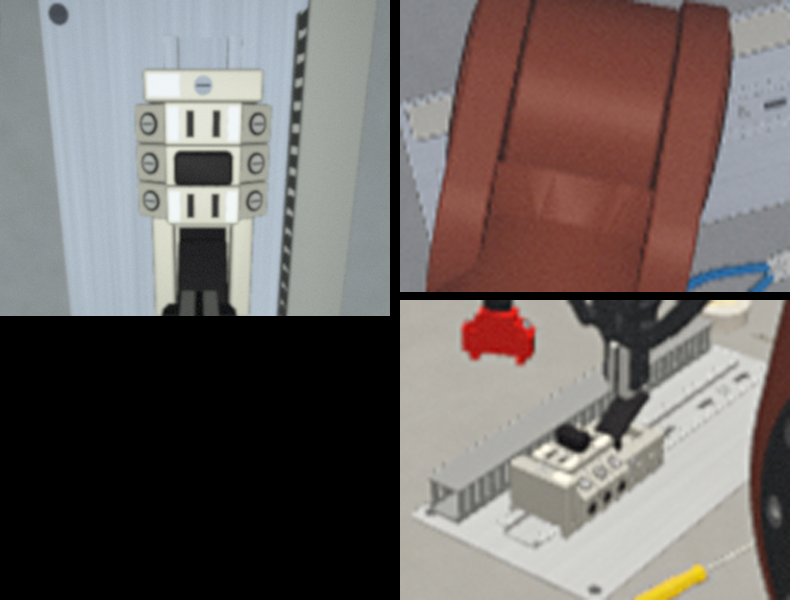

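The fingertip is over the lever, with the row closed against the bracket (bracket at row 85, blocks below it). I press straight down in steps.

{"op": "arm_command", "data": {
  "moves": [
    [[0,0,0,0,0,0.05,1],[0,0,0,0,0,0.1,1],[0,0,0,0,0,0.15,1],[0,0,0,0,0,0.2,1]]
  ]
}}

```text
time_s: 9.08
tcp_pos: [491.8, 30.7, 54.8]
tcp_rot: [180.0, -0.0, 13.9]
ft_force: [-0.6, 0.5, -0.7]
width: 0.002
```

```bash
python3 look.py 9
```

```text
9.0833 [ 1.9  29.26 54.84] [ 1.800e+02 -2.000e-02  1.387e+01] [-0.59  0.48 -0.69]
force along panel x,y,z [-0.45  0.61 -0.69]
```

View pics/look9.png

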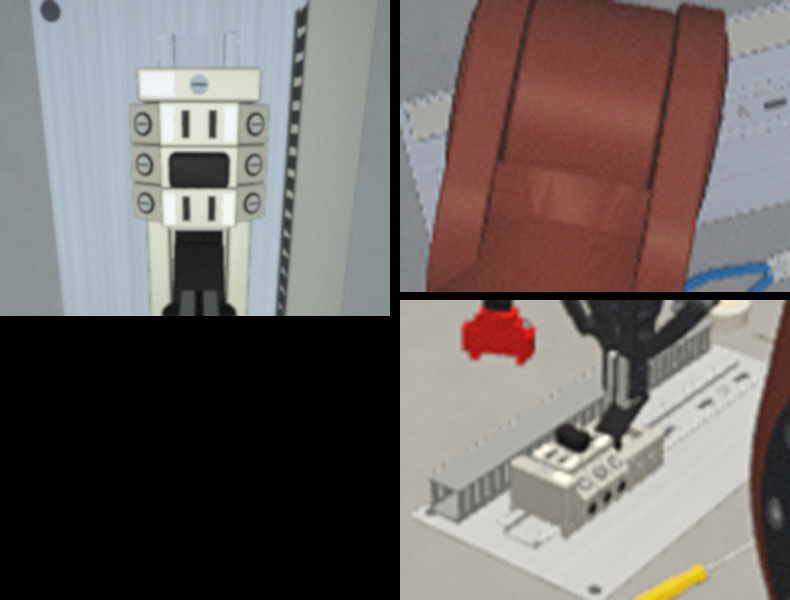

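{"op": "arm_command", "data": {
  "moves": [
    [[0,0,0,0,0,0.05,1],[0,0,0,0,0,0.1,1],[0,0,0,0,0,0.15,1],[0,0,0,0,0,0.2,1],[0,0,0,0,0,0.2,1]]
  ]
}}

```text
time_s: 9.65
tcp_pos: [491.8, 30.7, 46.7]
tcp_rot: [180.0, -0.0, 13.9]
ft_force: [1.5, -0.4, 2.4]
width: 0.002
```

```bash
python3 look.py 10
```

```text
9.65 [ 1.89 29.31 46.7 ] [ 1.800e+02 -1.000e-02  1.387e+01] [ 1.54 -0.4   2.41]
force along panel x,y,z [ 1.4  -0.76  2.41]
```

View pics/look10.png

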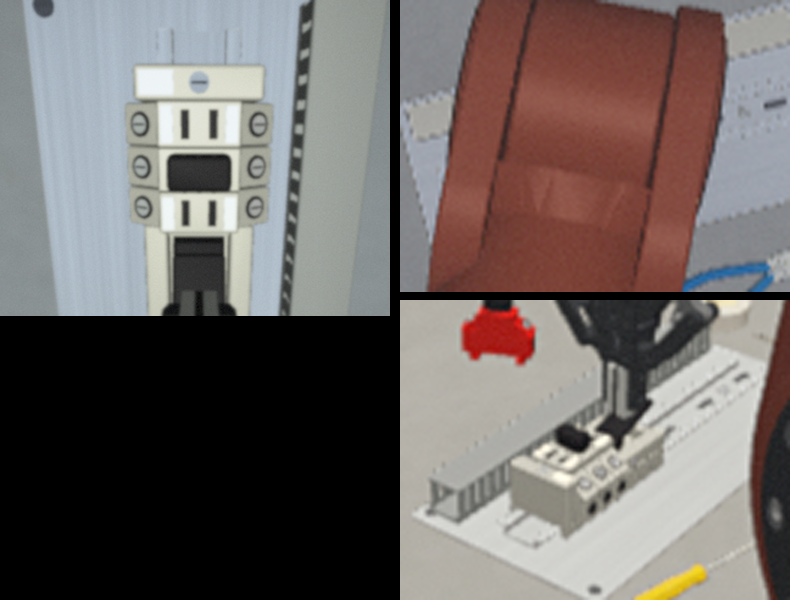

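The lever is going down at about 2.4 N and the row is still closed. I continue.

{"op": "arm_command", "data": {
  "moves": [
    [[0,0,0,0,0,0.05,1],[0,0,0,0,0,0.1,1],[0,0,0,0,0,0.15,1],[0,0,0,0,0,0.2,1],[0,0,0,0,0,0.2,1]]
  ]
}}

```text
time_s: 10.22
tcp_pos: [492.2, 30.3, 39.0]
tcp_rot: [179.9, -0.0, 13.9]
ft_force: [1.4, -1.4, 4.4]
width: -0.001
```

{"op": "arm_command", "data": {
  "moves": [
    [[0,0,0,0,0,0.03,1],[0,0,0,0,0,0.03,1]]
  ]
}}

```text
time_s: 10.38
tcp_pos: [492.3, 30.2, 38.2]
tcp_rot: [179.9, -0.1, 13.9]
ft_force: [-0.1, -2.2, 7.2]
width: 0.001
```

{"op": "arm_command", "data": {
  "moves": [
    [[0,0,0,0,0,0.04,1],[0,0,0,0,0,0.04,1]]
  ]
}}

```text
time_s: 10.55
tcp_pos: [492.7, 30.0, 37.7]
tcp_rot: [179.9, -0.1, 13.9]
ft_force: [-2.6, -2.7, 15.7]
width: -0.002
```

{"op": "arm_command", "data": {
  "moves": [
    [[0,0,0,0,0,0.04,1],[0,0,0,0,0,0.04,1]]
  ]
}}

```text
time_s: 10.72
tcp_pos: [493.2, 30.0, 37.5]
tcp_rot: [179.9, -0.1, 13.9]
ft_force: [-7.1, -1.7, 26.8]
width: -0.004
```

```bash
python3 look.py 11
```

```text
10.7167 [ 3.03 28.25 37.51] [ 1.7986e+02 -1.5000e-01  1.3860e+01] [-7.13 -1.72 26.75]
force along panel x,y,z [-7.34  0.04 26.75]
```

View pics/look11.png

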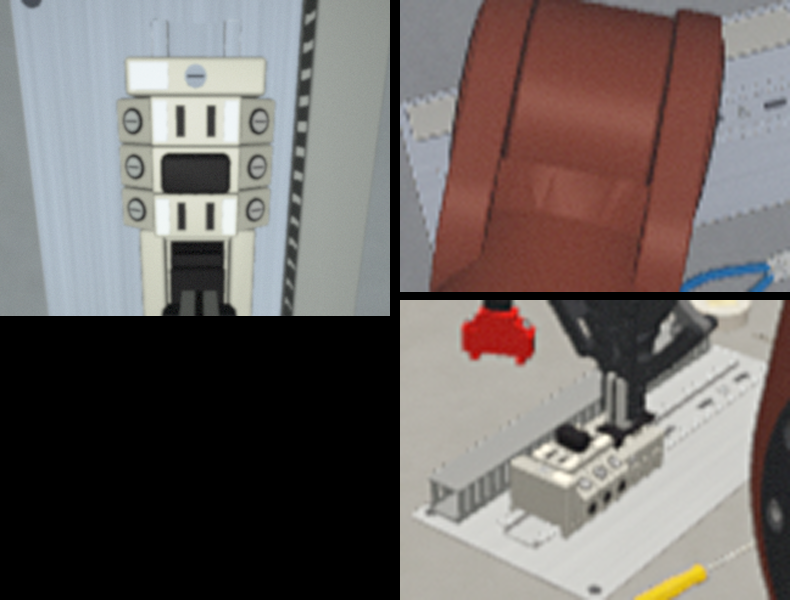

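TCP height is 37.5 mm, which is the lever-level height, with a stiff stop at 27 N. I lift off and check.

{"op": "arm_command", "data": {
  "moves": [
    [[0,0,0,0,0,-0.1,1],[0,0,0,0,0,-0.3,1],[0,0,0,0,0,-0.8,1],[0,0,0,0,0,-1.5,1],[0,0,0,0,0.8,-2.2,1],[0,0,0,0,1.7,-2.5,1],[0,0,0,0,2.6,-2.5,1],[0,0,0,0,2.6,-2.5,1],[0,0,0,0,2.6,-2.5,1]]
  ]
}}

```text
time_s: 11.62
tcp_pos: [516.5, -71.6, 134.2]
tcp_rot: [-180.0, 0.0, 13.7]
ft_force: [-1.0, 0.7, -0.3]
width: 0.0
```

```bash
python3 look.py 12
python3 - <<'E'
from h import *
d=np.load("wrist12.npy",allow_pickle=True).item(); cv2.imwrite("pics/w12.png",d["image"][:,:,::-1])
Z=d["z_map"]; f,M,o=cam(d)
for u in (310,325):
  for v in range(40,200,6):
    z=Z[v,u]; p=o+M@np.array([(u-d["cx"])/f*z,(v-d["cy"])/f*z,z]); print(u,v,inpanel(p).round(1))
E
```

```text
11.6167 [  1.31 -75.91 134.2 ] [-1.7995e+02  4.0000e-02  1.3710e+01] [-1.04  0.72 -0.27]
force along panel x,y,z [-0.84  0.94 -0.27]
310 40 [-5.9 37.6 38.4]
310 46 [-6.  33.9 38.1]
310 52 [-6.1 30.3 37.5]
310 58 [-6.1 26.3 38.7]
310 64 [-6.2 22.7 37. ]
310 70 [-6.2 18.7 37.9]
310 76 [-6.3 14.7 38.6]
310 82 [-6.3 10.7 38.9]
310 88 [-6.4  6.8 38.6]
310 94 [-7.8  3.5  3.6]
310 100 [-7.9 -1.2  3.5]
310 106 [-8.  -5.9  3.3]
310 112 [ -8.  -10.7   4. ]
310 118 [ -8.1 -15.5   3.7]
310 124 [ -8.1 -20.3   4. ]
310 130 [ -8.3 -25.4   2.5]
310 136 [ -8.3 -30.2   3.9]
310 142 [ -8.4 -35.3   3.1]
310 148 [ -8.5 -40.4   3.2]
310 154 [ -8.6 -45.6   2.6]
310 160 [ -8.6 -50.8   3.1]
310 166 [ -8.7 -55.9   3.5]
310 172 [ -8.7 -61.1   4.2]
310 178 [ -8.8 -66.5   4.1]
310 184 [ -8.9 -72.1   3.3]
310 190 [ -9.  -77.3   4.3]
310 196 [ -9.  -82.4   5.8]
325 40 [ 4.3 37.9 36.8]
325 46 [ 4.2 33.9 37.8]
325 52 [ 4.2 30.1 38.7]
325 58 [ 4.2 26.3 38.8]
325 64 [ 4.2 22.6 37.4]
325 70 [ 4.2 18.7 37.4]
325 76 [ 4.2 14.6 39.1]
325 82 [ 4.2 10.8 37.2]
325 88 [ 4.2  6.8 37.3]
325 94 [4.4 3.4 3. ]
325 100 [ 4.4 -1.2  3.1]
325 106 [ 4.4 -6.   4.3]
325 112 [  4.4 -10.7   4. ]
325 118 [  4.4 -15.5   4.1]
325 124 [  4.3 -20.3   5.1]
325 130 [  4.3 -25.3   3.8]
325 136 [  4.3 -30.2   4.5]
325 142 [  4.3 -35.4   3.3]
325 148 [  4.3 -40.5   3.2]
325 154 [  4.3 -45.6   3.2]
325 160 [  4.3 -50.7   3.4]
325 166 [  4.3 -56.    3.1]
325 172 [  4.3 -61.    4.5]
325 178 [  4.3 -66.7   3.2]
325 184 [  4.3 -71.9   4.2]
325 190 [  4.3 -77.6   3.3]
325 196 [  4.3 -83.    3.7]
```

View pics/w12.png

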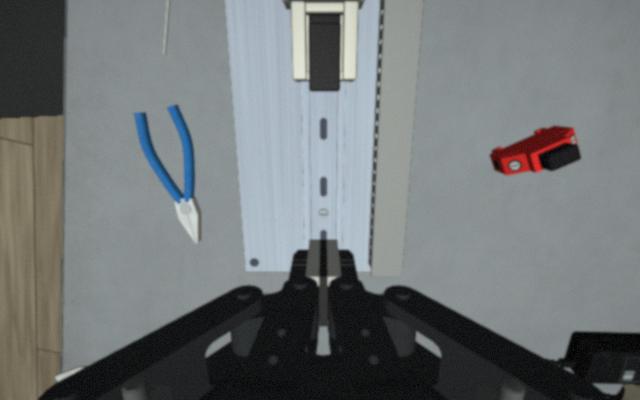

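View pics/look12.png

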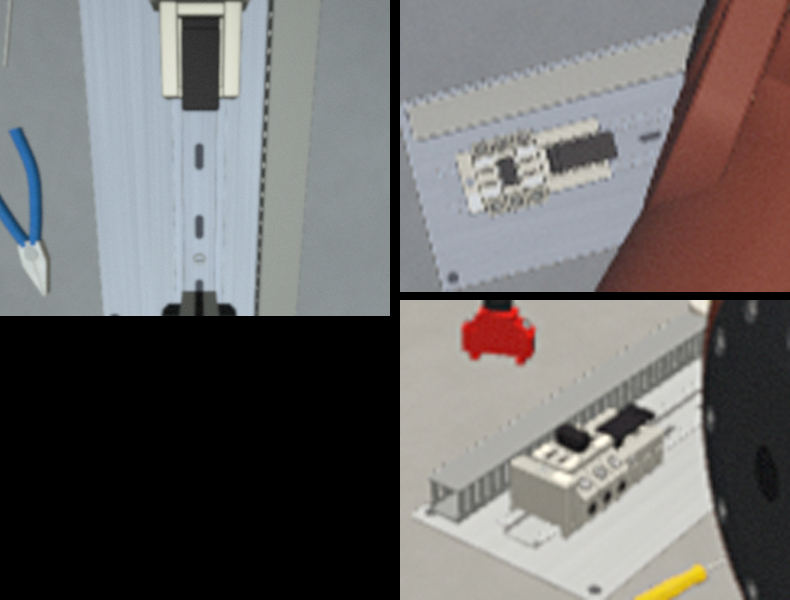

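The lever is level (38 ± 1 mm along its whole length, ending at panel y≈5), and the scene and top crops show the row closed. I do a last check of the clamp rear against its position before the press.

Run:
```python
from h import *
d=np.load("wrist12.npy",allow_pickle=True).item()
print([inpanel(ray(d,u,80,32)).round(1) for u in (293,356)])
a=np.load("top6.npy",allow_pickle=True).item()["image"];b=np.load("top12.npy",allow_pickle=True).item()["image"]
w=lambda i: cv2.cvtColor(i[205:236,296:345],cv2.COLOR_RGB2GRAY).astype(np.float32)
print(cv2.phaseCorrelate(w(a),w(b)))
o=np.vstack([cv2.resize(i[195:240,290:375,::-1],None,fx=6,fy=6,interpolation=cv2.INTER_CUBIC) for i in (a,b)]); cv2.imwrite("pics/cmp.png",o)
```

```text
[array([-18.8,  12.5,  32. ]), array([26.6, 12.4, 32. ])]
((0.23104640049771064, -0.04817543963846305), 0.920668857395649)
```

View pics/cmp.png

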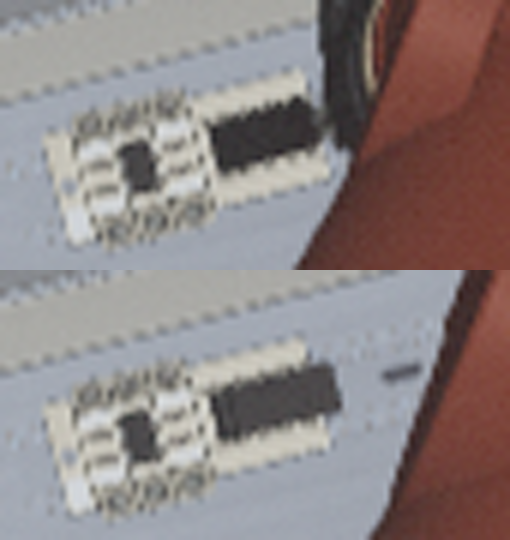

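Both pictures show the row in the same place, with the clamp rear at 12.4 mm against an expected 12.0–12.4. The lever is down and the arm is clear, so I hand in.

```bash
python3 -c "
from bench import bot
print(bot.hand_in()); print(bot.read_state()['time_s'])"
```

```text
the job is handed in; nothing more can be done
None
the job is handed in; nothing more can be done
```

I pushed the end clamp from behind with the shut fingertips, and the blocks went ahead of it as one train until they met the fixed bracket. I then pressed the lever straight down, lifted off and handed in at about 12 s; the hand-in gives no verdict.

- **Row closed up:** the push took about 1 N while sliding. At the bracket it rose to 6–8 N with almost no further motion.
- **Lever:** it went down to a hard stop at 37.5 mm, with a peak force of 27 N. That is more than the 5–15 N the lever needs, but within the limits. Afterwards the depth readings showed the arm level at about 38 mm along its length.
- **Row still closed after locking:** the clamp's rear face measured 12.4 mm from the plate centre. Closed up, it should be 12.0 mm by the drawing or 12.4 mm by the measured bracket. Comparing the top view before and after the press gave a 0.2 px shift (about 0.5 mm), which is close to noise.
- **Disagreement:** the wrist and top cameras differ by about 3 mm across the rail. I aimed between them, and it made no difference to the push or the press.
- **Tools and look-alikes:** I saw no sign that any tool or look-alike was touched. The tin and tweezers were mostly hidden behind the arm in the last pictures, so I did not measure them at the end.

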